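# Hang the eyewash holder on its screw and load the bottle

## Task

Put the eyewash holder up on the screw in the end panel of the bench shelf unit: pass the screw's head through the round end of the keyhole in the holder's metal plate, and with the plate flat against the panel slide the holder down until it is fully home on the screw, held by its spring. Then stand the green-capped eyewash bottle upright in its cup and let go. Work gently, by feel, never forcing the holder against the screw or panel, and leave everything else where it stands.

Things in the scene. Friction and masses are not known exactly. Their poses are not given: they have to be found in the camera images.
- unit: Low shelf unit fixed on the bench, 205 mm high; its wooden end panel, 260 mm wide, holds one steel screw. Origin: bench level, on the panel's outer face, mid-width. x points square into the panel (the unit fills x = 0 to 270 mm), y along the face, z up. The holder must never bear on panel and screw with over 30 N in all; 3 to 5 N is plenty when feeling for the screw.
- mark (a point): Point on the panel's face and centre line, 160 mm above the bench (axes as the unit). The screw sticks out along -x exactly on the centre line but was put in by eye, up to 9 mm above or below this point: its true height is not given, only seen or felt. Shank 5 mm in diameter; round, slightly domed head 12 mm in diameter, underside 6 mm and crown 9.8 mm out from the face.
- holder: The eyewash bottle holder, 0.20 to 0.30 kg, standing upright: a green cup in front of an aluminium back plate. Origin: at the underside (plate and cup end level), under the cup's axis; x points from cup to plate (into the panel when hung), z up. Plate 4 mm thick, 60 mm wide, 124 mm tall, its back face at x = 58 mm, joined to the cup by a web 26 mm wide, 52 mm high.
- cup (a point): Centre of the cup, on its axis, 35 mm above the holder's underside (axes as the holder). Square cup, 50 mm outside with flat sides along x and y, 44 mm inside, 62 mm tall, floor 3 mm thick. Its two sides across y are the place to grip the holder from above; the plate rises 62 mm above the rim, 29 mm clear behind the cup.
- hole (a point): Centre of the keyhole's round end (16 mm across), on the back face of the plate, mid-width, 86 mm above the holder's underside (axes as the holder). From it a slot 6.5 mm wide runs straight up.
- slot_end (a point): Where the screw's axis lies when the holder is home against the slot's closed end, a firm stop: on the plate's back face, mid-width, 109.5 mm above the holder's underside, so the holder goes down 23.5 mm from the round end to home.
- catch (a joint): A small leaf spring in the slot's last 7 mm that gives way sideways and pinches the shank at home. Getting past it takes a push down of about 2 to 7 N beyond its weight; weight alone does not seat it. Value: sideways travel in m, 0 when free, about 0.001 at home (too small to read reliably).
- bottle_mid (a point): Centre of the eyewash bottle, half-way up (58 mm above its underside), z up along its axis. White round bottle with a green band and a tall green cap, 0.10 to 0.18 kg, standing on the bench: 116 mm tall, body 38 mm in diameter up to 66 mm above its underside, cap 27 mm in diameter from 74 mm to the top. Standing in the cup it shows 57 mm above the rim.
- stain: Amber bottle with a black cap, 38 mm in diameter, 110 mm tall, standing; origin at the centre of its underside. Leave alone.
- jar: Small specimen jar with a yellow lid, 48 mm in diameter, 60 mm tall; origin at the centre of its underside. Leave alone.
- driver: Screwdriver with a red handle lying on the bench in front of the unit, about 20 cm long, along its x axis. Leave alone.
- slidebox: Blue box of slides, 90 x 170 x 34 mm; origin at the centre of its underside. Leave alone.
- sharps: Red sharps bin with a white lid, about 124 x 104 x 160 mm; origin at the centre of its underside. Leave alone.
- tray: Steel tray of glass slides, 100 x 130 x 22 mm; origin at the centre of its underside. Leave alone.
Mind the look-alikes: they are no part of the job. Leave any pink look-alike of the holder alone.

How it is judged:
By the outcome, as a careful person would: the job done as asked, in the order asked, and still so for the second after the job is handed in, with the robot touching nothing.
It also fails if it takes over 70 s, if anything falls off the work surface, if the arm or the gripper's body presses on something with over 40 N, if the wrist force passes 120 N, or if a joint passes its speed limit or range.

## Robot

A 6-joint arm with a two-finger parallel gripper is mounted at the origin on the work surface. World frame = base frame: x ahead of the robot, y to its left, z up, the work surface at z = 0. Lengths are in mm, angles in rad, forces in N, time in s.
With the tool pointing down it reaches from about 400 to 925 mm from the base axis. Payload 12.5 kg.
Tool frame: the origin (TCP) lies midway between the tips of the shut fingers; the grasp point (between the pads) lies 19 mm behind it; z points along the fingers, y is the line along which they close (so a half turn about z gives the same grasp; the last joint's range is limited). The gripper opens to 95 mm and grips with 3 to 60 N. Pads are 20 mm wide; open, the fingers measure 119 mm over their backs; the gripper's body (75 mm by 180 mm) begins 59 mm behind the grasp point.
Start: joints at [-1.324, 0.491, 1.559, -0, 1.092, -0.106], TCP at [215.978, -586.516, 214.661] pointing down, gripper open.
Joint ranges: [-3.1, 3.1], [-0.84, 2.19], [0.05, 2.79], [-1.13, 4.28], [0.06, 2.93], [-2.69, 2.69]. Speed limits (rad/s): [2.22, 2.22, 2.79, 3.14, 3.14, 3.14].

## Interface

Orientations are given as [roll, pitch, yaw] about the fixed x, y, z axes, in that order (R = Rz(yaw) Ry(pitch) Rx(roll)).
In Python, from cell import env gives the robot as it stands.
- The arm moves only by the tool arm_command, never from a script. Its argument "targets" is a list of rows, each a list of 5 numbers: the shift along the tool's x, y, z in mm, then the turn about the tool's z in degrees, then the opening, from 0 (shut) to 1 (fully open). In form: [[tx, ty, tz, roll, fingers], ...]. A call has 1 to 5 rows; each row is the pose to reach, as a shift and turn from the pose commanded when the call began, along the tool's axes at that moment; what a row does not reach only later rows make up. A row lasts 1/10 s, in which the tool goes at most 50 mm and 8.59 degrees, less where a joint would pass 70% of its speed; a pose out of reach is approached as far as the arm can. A call with a gripper value outside its range is refused whole. The fingers move at their own pace and stop on an object; the grip force is fixed at half the most. Time passes only in rows, so rows that repeat a pose let the fingers close. It gives the time, the measured TCP pose, the force, the opening and the grip force at its end, in the units of the state.
- env.state(): the state, without advancing time (a new reading comes with each control period).
- env.read_camera(name): name is "scene" or "top"; returns a dict with "frame" (400x640x3 uint8, red, green, blue), "vertical_fov" (degrees; the focal length in pixels is half the picture's height over the tangent of half this angle, whatever the lens; pixels are square), "cx", "cy" (the principal point, pixels), "world_from_camera" (4x4, takes a point from camera to world coordinates). Camera axes: x right, y down, z forward; pixel columns grow to the right and rows downward; lengths in mm; the calibration is good to about 2 mm. A picture is of the moment at which its call begins. There is no depth.
- env.job_done(): hands the job in; it is judged then, once.
The state is a dict: "t": time; "joints": joint angles; "qvel": joint speeds; "tau": joint torques, N m; "eef_pos": TCP position; "tcp_rot": TCP orientation; "ft_force": force on the tool from outside, world axes, zero at the start; "moment": the same for the moment, N m; "opening": opening from 0.0 (shut) to 1.0 (fully open); "grip_force": force on a finger pad.
Only numpy, scipy, OpenCV 4.12 (cv2) and the standard library are available. Lean on these libraries where they do the work, as an engineer would, in place of code of your own. Each camera call takes 0.05 s, during which the arm holds its last target. There are 200 camera calls.

## Working session

There is one attempt and no reset: what is moved stays moved. The work goes in short steps, Python scripts to look and compute and a tool call to move; the robot and the scene stay as the last step left them, time stands still between calls to the robot, and variables do not carry over. Pictures are saved under pics/ and viewed, at most 10 in all, crops included, and the job is handed in when it is done.

Besides the shell and the picture viewer there is one more tool, called after "Emit:" as name(argument=value, ...), one argument or row to a line, values as JSON. arm_command: Moves the arm, as the interface text tells. Its arguments: {"type":"object","properties":{"targets":{"type":"array","items":{"type":"array","items":{"type":"number"}}}},"required":["targets"]}

```bash
mkdir -p pics; cat > h.py <<'E'
import numpy as np, cv2
from cell import env
def cam(n):
    d=env.read_camera(n); f=200/np.tan(np.radians(d["vertical_fov"])/2)
    return d["frame"],f,d["cx"],d["cy"],np.array(d["world_from_camera"])
def ray(c,u,v):
    _,f,cx,cy,T=c; return T[:3,3],T[:3,:3]@np.array([(u-cx)/f,(v-cy)/f,1])
def onz(c,u,v,z):
    o,d=ray(c,u,v); return o+d*(z-o[2])/d[2]
def proj(c,p):
    _,f,cx,cy,T=c; q=T[:3,:3].T@(np.array(p)-T[:3,3]); return q[:2]/q[2]*f+[cx,cy]
def tri(c1,a,c2,b):
    o1,d1=ray(c1,*a);o2,d2=ray(c2,*b)
    s=np.linalg.lstsq(np.c_[d1,-d2],o2-o1,rcond=None)[0]
    p,q=o1+d1*s[0],o2+d2*s[1]; return (p+q)/2,np.linalg.norm(p-q)
def save(img,n): cv2.imwrite("pics/"+n,cv2.cvtColor(img,cv2.COLOR_RGB2BGR))
E
python3 - <<'E'
from h import *
for n in("scene","top"):
    c=cam(n); save(c[0],n+"0.png"); print(n,c[1:4],c[4].round(2).tolist())
print(env.state())
E
```

```text
scene (np.float64(400.7920883907097), 318.77108777664733, 194.3474889309825) [[-0.46, 0.53, -0.71, 1230.99], [0.89, 0.29, -0.37, 343.39], [0.01, -0.8, -0.6, 671.33], [0.0, 0.0, 0.0, 1.0]]
top (np.float64(365.5428479088184), 320.5692900916511, 199.95304400474333) [[0.03, -1.0, 0.08, 509.72], [-1.0, -0.03, 0.01, 25.14], [-0.01, -0.08, -1.0, 873.2], [0.0, 0.0, 0.0, 1.0]]
{'t': 0.1, 'joints': array([-1.32363573e+00,  4.91518942e-01,  1.55938755e+00, -2.60725547e-05,
        1.09171025e+00, -1.05591056e-01]), 'qvel': array([ 0.00060483, -0.00089506, -0.00192426, -0.00067119,  0.00062033,
       -0.00114772]), 'tau': array([ 2.57364896e-03, -6.13621330e+01, -2.58606255e+01,  6.93639927e-02,
        4.70075500e-02, -4.77661013e-05]), 'eef_pos': array([ 215.89297777, -586.29643399,  214.10830048]), 'tcp_rot': array([-3.14057183e+00, -8.49383111e-05,  3.52763637e-01]), 'ft_force': array([-0.70469415, -0.8166804 , -0.23503464]), 'moment': array([0.01006414, 0.00199564, 0.00279064]), 'grip_force': 0.0, 'opening': 0.9989980718231102}
```

View pics/scene0.png

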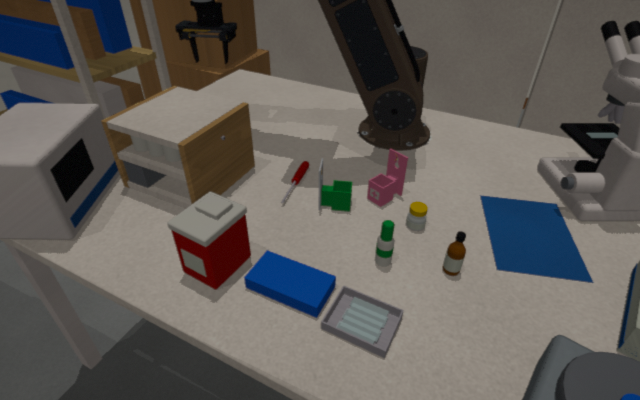

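View pics/top0.png

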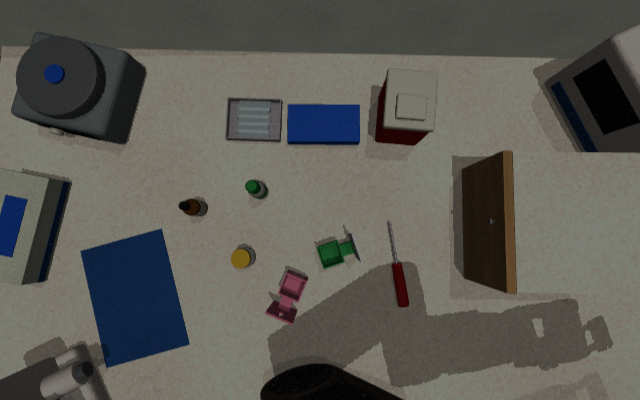

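The green holder is at scene (342,195) / top (335,250), with a pink look-alike at scene (385,180) / top (287,298). The green-capped bottle is at scene (386,243) / top (256,189), with the amber bottle at scene (455,255) / top (193,207). The panel faces left in the top view, and the screw is near (491,221). I'll take the green holder and the green-capped bottle, and check both in a close crop.

```bash
cat > m.py <<'E'
from h import *
t=cam("top"); s=cam("scene")
a=cv2.resize(t[0][140:300,310:530],None,fx=3.6,fy=3.6,interpolation=cv2.INTER_CUBIC)[:300*2]
b=cv2.resize(s[0][95:215,180:360],None,fx=4.4,fy=4.4,interpolation=cv2.INTER_CUBIC)
save(a,"ta.png"); save(b,"sb.png")
for n,c in(("top",t),("scene",s)):
    h=cv2.cvtColor(c[0],cv2.COLOR_RGB2HSV)
    m=cv2.inRange(h,(50,120,40),(75,255,255))
    for k in cv2.findContours(m,cv2.RETR_EXTERNAL,cv2.CHAIN_APPROX_NONE)[0]:
        if cv2.contourArea(k)>15: print(n,cv2.contourArea(k),cv2.boundingRect(k),cv2.minAreaRect(k))
E
python3 m.py
```

```text
top 497.0 (317, 241, 38, 28) ((336.04925537109375, 251.80616760253906), (22.52082633972168, 34.7242317199707), 70.55996704101562)
top 83.0 (246, 181, 11, 11) ((251.0, 186.0), (10.0, 10.0), 90.0)
scene 73.5 (377, 248, 15, 10) ((383.7200012207031, 252.95999145507812), (14.7078218460083, 7.9195966720581055), 8.13010311126709)
scene 179.5 (381, 220, 13, 21) ((386.9393310546875, 230.14451599121094), (10.72003173828125, 20.37566375732422), 8.746162414550781)
scene 698.5 (321, 180, 31, 31) ((335.4448547363281, 194.66207885742188), (29.564191818237305, 29.148963928222656), 4.763641834259033)
```

View pics/ta.png

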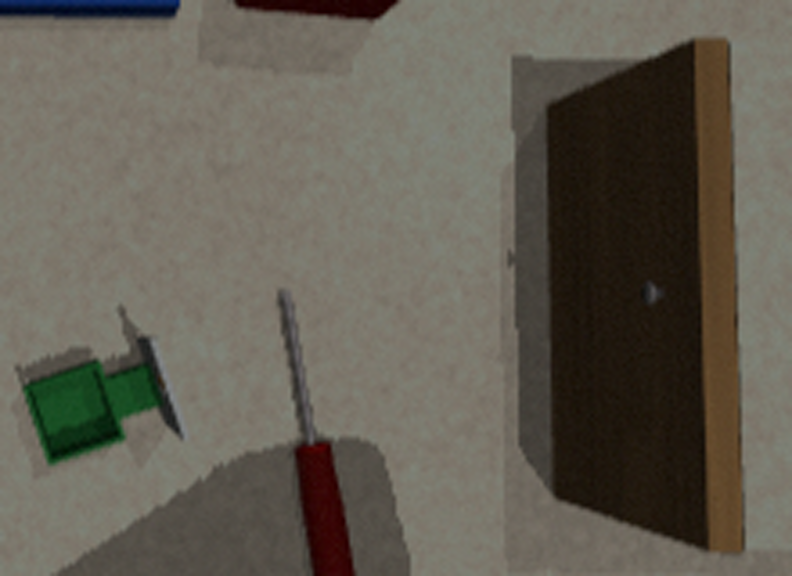

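View pics/sb.png

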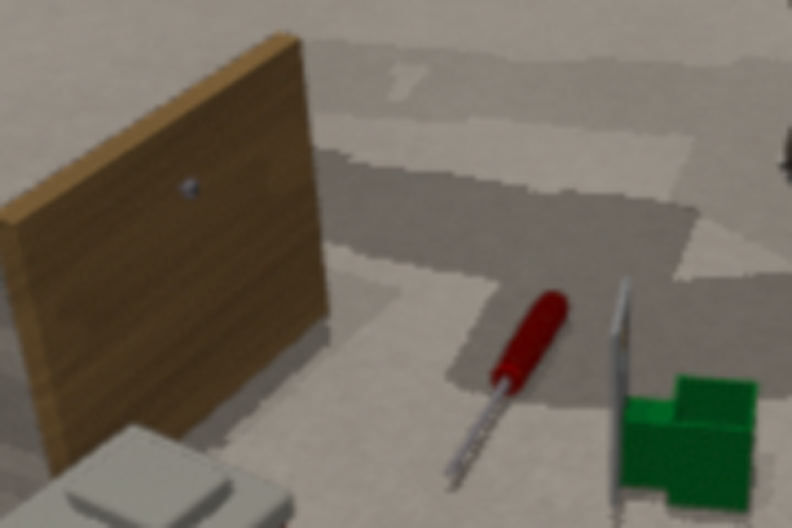

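Crops: the top view shows the green cup's rim corners at crop (25,384), (100,360), (124,437), (50,463), the plate on the panel side, and the screw head at (650,293). The scene view shows the screw at crop (189,188). The choice holds.

```bash
cat > m2.py <<'E'
from h import *
t=cam("top"); s=cam("scene")
T=lambda x,y:((x+.5)/3.6-.5+310,(y+.5)/3.6-.5+140)
S=lambda x,y:((x+.5)/4.4-.5+180,(y+.5)/4.4-.5+95)
for z,ps in((205,[(694,40),(708,551)]),(0,[(548,103),(555,497)])):
    P=[onz(t,*T(*p),z) for p in ps]; d=P[1]-P[0]
    print("panel z",z,np.round(P,1).tolist(),"mid",((P[0]+P[1])/2).round(1),"len",np.linalg.norm(d).round(1),"dir",np.degrees(np.arctan2(d[1],d[0])).round(2))
for z,ps in((205,[(299,42),(8,224)]),(0,[(328,315),])):
    print("scene panel",z,[onz(s,*S(*p),z).round(1).tolist() for p in ps])
print("screw",tri(t,T(650,293),s,S(189,188)))
R=[onz(t,*T(*p),62) for p in [(25,384),(100,360),(124,437),(50,463)]]
print("cup",np.mean(R,0).round(1))
for i in range(4):
    d=R[(i+1)%4]-R[i]; print(np.linalg.norm(d).round(1),np.degrees(np.arctan2(d[1],d[0])).round(1))
P=[onz(t,*T(*p),124) for p in [(146,338),(183,437)]];d=P[1]-P[0];print("plate",P,np.linalg.norm(d),np.degrees(np.arctan2(d[1],d[0])))
k=onz(t,251,186,116);print("bottle top",k,"scene chk",onz(s,388.5,222,116), onz(s,387,221,116))
E
python3 m2.py
```

```text
panel z 205 [[664.4, -299.1, 205.0], [407.0, -303.0, 205.0]] mid [ 535.7 -301.1  205. ] len 257.4 dir -179.13
panel z 0 [[666.6, -301.1, 0.0], [407.1, -305.0, 0.0]] mid [ 536.9 -303.     0. ] len 259.5 dir -179.16
scene panel 205 [[416.5, -299.1, 205.0], [669.9, -300.9, 205.0]]
scene panel 0 [[412.7, -302.6, 0.0]]
screw (array([ 536.23161854, -295.8999756 ,  161.63359234]), np.float64(1.7974240530486931))
cup [457.6  10.5  62. ]
48.2 -70.7
48.9 -161.2
47.8 110.8
50.2 19.4
plate [array([503.66374681, -27.67390542, 124.        ]), array([448.77369201, -49.69640693, 124.        ])] 59.143120386371734 -158.13879372898904
bottle top [596.52223812 180.91512248 116.        ] scene chk [597.25285664 181.1703527  116.        ] [595.70175882 177.27883528 116.        ]
```

```bash
cat > g.py <<'E'
import sys
from h import *
st=env.state(); p=st["eef_pos"]; r=st["tcp_rot"]
from scipy.spatial.transform import Rotation as Ro
R=Ro.from_euler("xyz",r).as_matrix()
x,y,z,yaw=map(float,sys.argv[1:5])
print("shift",(R.T@(np.array([x,y,z])-p)).round(1),"roll",-round((yaw-np.degrees(r[2])+180)%360-180,2))
print("t",round(st["t"],2),"pos",p.round(1),"rpy",np.degrees(r).round(2),"F",st["ft_force"].round(1),"op",round(st["opening"],3))
E
python3 g.py 457.6 10.5 170 110
```

```text
shift [ 433.  -476.7   44.6] roll -89.79
t 0.3 pos [ 215.9 -586.4  214.5] rpy [-179.98   -0.     20.21] F [-0.5 -0.2 -0.3] op 0.997
```

Emit:
arm_command(
  targets=[
    [433, -477, 0, -89.8, 1],
    [433, -477, 0, -89.8, 1],
    [433, -477, 0, -89.8, 1],
    [433, -477, 0, -89.8, 1],
    [433, -477, 0, -89.8, 1],
  ],
)

```text
t: 0.8
eef_pos: [310.0, -352.9, 214.7]
tcp_rot: [3.141, 0.0, 1.108]
ft_force: [0.5, 0.2, 0.2]
opening: 0.998
grip_force: 0.0
```

```bash
python3 g.py 457.6 10.5 170 110
```

```text
shift [391.1 -30.   44.7] roll -46.49
t 0.8 pos [ 310.  -352.9  214.7] rpy [1.7998e+02 1.0000e-02 6.3510e+01] F [0.5 0.2 0.2] op 0.998
```

Emit:
arm_command(
  targets=[
    [391, -30, 45, -46.5, 1],
    [391, -30, 45, -46.5, 1],
    [391, -30, 45, -46.5, 1],
    [391, -30, 45, -46.5, 1],
    [391, -30, 45, -46.5, 1],
  ],
)

```text
t: 1.3
eef_pos: [404.9, -123.3, 186.2]
tcp_rot: [3.141, 0.001, 1.859]
ft_force: [0.3, -0.1, 0.0]
opening: 1.002
grip_force: 0.0
```

```bash
python3 g.py 457.6 10.5 150 110
```

```text
shift [113.4  88.5  36.2] roll -3.51
t 1.3 pos [ 404.9 -123.3  186.2] rpy [1.7997e+02 4.0000e-02 1.0649e+02] F [ 0.3 -0.1  0. ] op 1.002
```

Emit:
arm_command(
  targets=[
    [113, 88, 36, -3.5, 1],
    [113, 88, 36, -3.5, 1],
    [113, 88, 36, -3.5, 1],
    [113, 88, 36, -3.5, 1],
    [113, 88, 36, -3.5, 1],
  ],
)

```text
t: 1.8
eef_pos: [457.5, 8.7, 149.8]
tcp_rot: [-3.141, -0.0, 1.917]
ft_force: [0.6, -0.4, 0.8]
opening: 0.995
grip_force: 0.0
```

```bash
python3 g.py 457.6 10.5 27 110; python3 - <<'E'
from h import *
s=cam("scene"); save(cv2.resize(s[0][100:240,260:440],None,fx=4.2,fy=4.2,interpolation=cv2.INTER_CUBIC),"s1.png")
t=cam("top"); 
st=env.state()["eef_pos"]; print(proj(s,st),proj(t,st))
E
```

```text
shift [  1.6   0.8 122.8] roll -0.19
t 1.8 pos [457.5   8.7 149.8] rpy [-1.7996e+02 -1.0000e-02  1.0981e+02] F [ 0.6 -0.4  0.8] op 0.995
[342.2725012  156.38800503] [332.79963002 256.86963029]
```

View pics/s1.png

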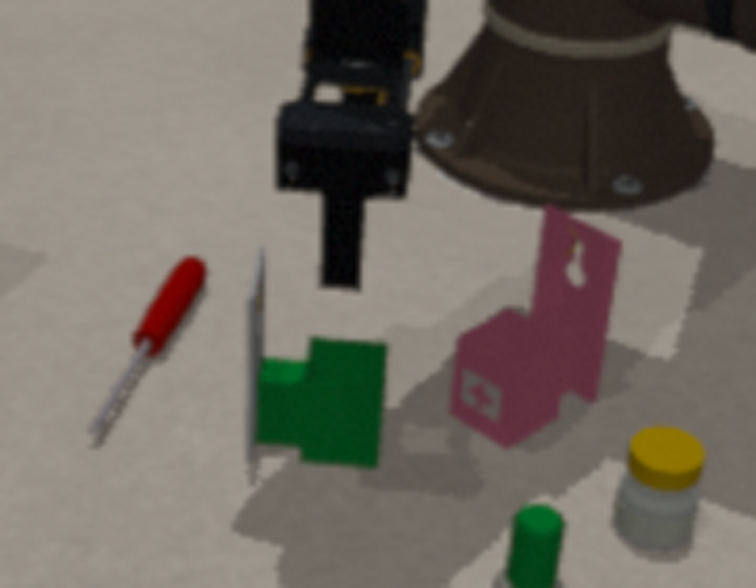

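The finger tip at crop (340,287) stands centred over the green cup at (345,400). The body clears the plate and the pink holder is well off to the side. Descending.

Emit:
arm_command(
  targets=[
    [2, 1, 40, 0, 1],
    [2, 1, 80, 0, 1],
    [2, 1, 110, 0, 1],
    [2, 1, 123, 0, 1],
    [2, 1, 123, 0, 1],
  ],
)

```text
t: 2.4
eef_pos: [457.1, 8.7, 26.0]
tcp_rot: [-3.139, -0.001, 1.911]
ft_force: [0.4, -0.2, -0.5]
opening: 1.004
grip_force: 0.0
```

Emit:
arm_command(
  targets=[
    [0, 0, 0, 0, 0.6],
    [0, 0, 0, 0, 0.45],
    [0, 0, 0, 0, 0.3],
    [0, 0, 0, 0, 0.3],
    [0, 0, 0, 0, 0.3],
  ],
)

```text
t: 2.9
eef_pos: [458.0, 10.1, 27.5]
tcp_rot: [3.141, 0.0, 1.914]
ft_force: [0.2, 0.3, -0.4]
opening: 0.634
grip_force: 0.0
```

```bash
python3 g.py 457.6 10.5 27 110; python3 -c "
from h import *
s=env.state();print(s['grip_force'],s['moment'])"
```

```text
shift [ 0.5 -0.2  0.5] roll -0.34
t 2.9 pos [458.   10.1  27.5] rpy [1.7996e+02 3.0000e-02 1.0966e+02] F [ 0.2  0.3 -0.4] op 0.634
0.0 [-0.03507983 -0.14215305  0.03879908]
```

Emit:
arm_command(
  targets=[
    [0, 0, 0, 0, 0.3],
    [0, 0, 0, 0, 0.3],
    [0, 0, 0, 0, 0.3],
    [0, 0, 0, 0, 0.3],
    [0, 0, 0, 0, 0.3],
  ],
)

```text
t: 3.4
eef_pos: [457.8, 10.1, 27.2]
tcp_rot: [3.142, 0.0, 1.914]
ft_force: [-0.5, 0.6, 5.0]
opening: 0.526
grip_force: 30.0
```

Emit:
arm_command(
  targets=[
    [0, 0, 0, 0, 0.3],
    [0, 0, -10, 0, 0.3],
    [0, 0, -30, 0, 0.3],
    [0, 0, -60, 0, 0.3],
    [0, 0, -60, 0, 0.3],
  ],
)

```text
t: 3.9
eef_pos: [459.0, 10.0, 89.9]
tcp_rot: [3.137, 0.002, 1.914]
ft_force: [-0.4, 0.7, -2.9]
opening: 0.525
grip_force: 30.0
```

```bash
python3 g.py 536 -180 105 90.8; python3 -c "
from h import *
s=env.state();print(s['grip_force'],s['moment'])"
```

```text
shift [-204.9    8.6  -14.6] roll 18.86
t 3.9 pos [459.   10.   89.9] rpy [1.7976e+02 1.2000e-01 1.0966e+02] F [-0.4  0.7 -2.9] op 0.525
29.98985767364502 [ 0.05567485 -0.12043047  0.00623165]
```

```bash
python3 g.py 536 -200 103 90.8
```

```text
shift [-223.7    1.9  -12.6] roll 18.86
t 3.9 pos [459.   10.   89.9] rpy [1.7976e+02 1.2000e-01 1.0966e+02] F [-0.4  0.7 -2.9] op 0.525
```

Emit:
arm_command(
  targets=[
    [-35, 0, -13, 3, 0.3],
    [-75, 1, -13, 8, 0.3],
    [-115, 1, -13, 12, 0.3],
    [-155, 2, -13, 16, 0.3],
    [-190, 2, -13, 18.9, 0.3],
  ],
)

```text
t: 4.4
eef_pos: [523.8, -170.0, 99.4]
tcp_rot: [-3.141, -0.0, 1.581]
ft_force: [-0.1, 0.2, -3.2]
opening: 0.528
grip_force: 30.0
```

Emit:
arm_command(
  targets=[
    [-15, 0, 0, 0, 0.3],
    [-30, 0, 0, 0, 0.3],
    [-30, 0, 0, 0, 0.3],
    [-30, 0, 0, 0, 0.3],
    [-30, 0, 0, 0, 0.3],
  ],
)

```text
t: 4.9
eef_pos: [523.7, -197.1, 100.1]
tcp_rot: [-3.141, -0.0, 1.585]
ft_force: [0.6, -0.6, -2.1]
opening: 0.524
grip_force: 30.0
```

```bash
python3 g.py 536.3 -215 103 90.8; python3 - <<'E'
from h import *
s=cam("scene"); t=cam("top"); p=env.state()["eef_pos"]; print(env.state()["moment"])
a=proj(s,p+[0,-30,60]); b=proj(t,p+[0,-30,60]); print(a,b)
f=lambda c,q,w,h:cv2.resize(c[0][int(q[1])-h:int(q[1])+h,int(q[0])-w:int(q[0])+w],None,fx=4.4,fy=4.4,interpolation=cv2.INTER_CUBIC)
save(np.vstack([f(s,a,85,34),f(t,b,85,34)]),"st2.png")
print((np.array(a)-[85,34]).astype(int),(np.array(b)-[85,34]).astype(int))
E
```

```text
shift [-18.   12.3  -2.9] roll 0.02
t 4.9 pos [ 523.7 -197.1  100.1] rpy [-1.7998e+02 -2.0000e-02  9.0820e+01] F [ 0.6 -0.6 -2.1] op 0.524
[ 0.03152375 -0.05674412  0.00629678]
[247.60471952 142.14604884] [454.79231143 226.17569761]
[162 108] [369 192]
```

View pics/st2.png

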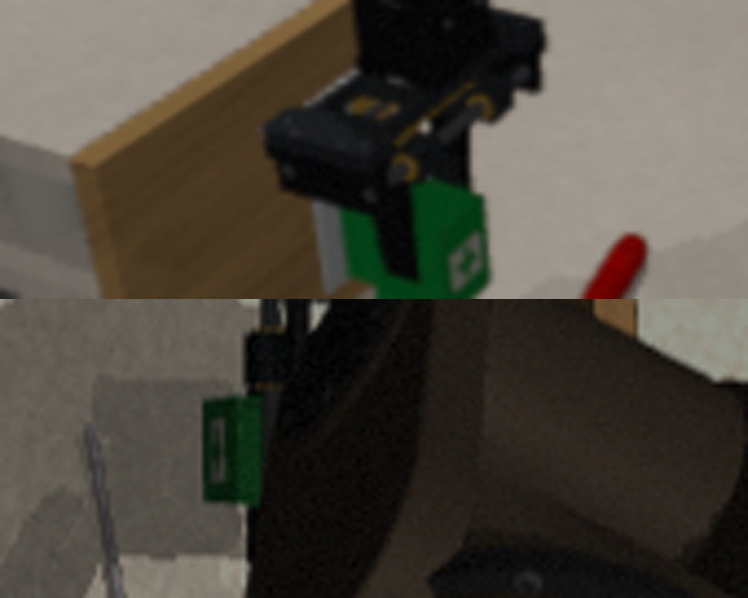

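Scene half: the holder is held level behind the fingers, with its cup front corner at crop (487,195) and the plate at (325,235). The screw is hidden by the gripper. Top half: the cup's front rim runs from crop (~205,400) to (205,500). I'll compare these corners with the predicted ones to find the camera bias near the panel.

```bash
python3 - <<'E'
from h import *
s=cam("scene"); t=cam("top"); p=np.array([523.7,-197.1,100.1-27.2])
C=lambda a,o:((a-np.array(o))+.5)*4.4-.5
for dx in(-25,25):
  for dz in (0,62):
    q=p+[dx,25,dz]; print(dx,dz,"scene",C(proj(s,q),(162,108)).round(0),"top",(C(proj(t,q),(369,192))+[0,299]).round(0))
# screw from scene ray at plane y, and top ray
S=lambda x,y:((x+.5)/4.4-.5+180,(y+.5)/4.4-.5+95)
T=lambda x,y:((x+.5)/3.6-.5+310,(y+.5)/3.6-.5+140)
for y in(-296,-293):
  for c,u in((s,S(189,188)),(t,T(650,293))):
    o,d=ray(c,*u); print(y,(o+d*(y-o[1])/d[1]).round(1))
for z in (205,):
  print([ (C(proj(s,(x,y,z)),(180,95))).round(0).tolist() for x,y in((407,-303),(665,-299))], C(proj(s,(407,-303,0)),(180,95)))
E
```

```text
-25 0 scene [492. 281.] top [204. 501.]
-25 62 scene [486. 193.] top [238. 504.]
25 0 scene [446. 323.] top [205. 400.]
25 62 scene [437. 234.] top [238. 394.]
-296 [ 537.3 -296.   162.5]
-296 [ 535.9 -296.   159.5]
-293 [ 540.6 -293.   164.9]
-293 [ 535.6 -293.   166.1]
[[303.0, 35.0], [18.0, 221.0]] [332.22994323 310.86809345]
```

The projected cup corners match the image within about 0.5 px, so the calibration is good here. Best estimate of the screw is x≈536.3, z≈164. Moving close, then feeling.

```bash
python3 g.py 536.3 -224 105.2 90.8
```

```text
shift [-26.6  11.9  -4.9] roll 0.01
t 5.1 pos [ 524.  -197.6  100.3] rpy [1.800e+02 1.000e-02 9.081e+01] F [-0.   0.2 -2. ] op 0.526
```

Emit:
arm_command(
  targets=[
    [-10, 12, -5, 0, 0.3],
    [-20, 12, -5, 0, 0.3],
    [-27, 12, -5, 0, 0.3],
    [-27, 12, -5, 0, 0.3],
    [-27, 12, -5, 0, 0.3],
  ],
)

```text
t: 5.6
eef_pos: [535.8, -225.0, 104.9]
tcp_rot: [-3.141, -0.0, 1.583]
ft_force: [-0.6, -0.3, -2.0]
opening: 0.523
grip_force: 30.0
```

```bash
python3 g.py 536.3 -230 105.2 90.8
```

```text
shift [-5.   0.4 -0.3] roll -0.08
t 5.6 pos [ 535.8 -225.   104.9] rpy [-1.7996e+02 -2.0000e-02  9.0720e+01] F [-0.6 -0.3 -2. ] op 0.523
```

Emit:
arm_command(
  targets=[
    [-2, 0.4, 0, 0, 0.3],
    [-4, 0.4, 0, 0, 0.3],
    [-5, 0.4, 0, 0, 0.3],
    [-6, 0.4, 0, 0, 0.3],
    [-7, 0.4, 0, 0, 0.3],
  ],
)

```text
t: 6.1
eef_pos: [536.8, -232.0, 105.1]
tcp_rot: [-3.142, 0.0, 1.584]
ft_force: [0.2, -0.5, -1.8]
opening: 0.524
grip_force: 30.0
```

Emit:
arm_command(
  targets=[
    [-1, 0, 0, 0, 0.3],
    [-2, 0, 0, 0, 0.3],
    [-2, 0, 0, 0, 0.3],
  ],
)

```text
t: 6.4
eef_pos: [536.9, -234.1, 105.1]
tcp_rot: [3.142, 0.0, 1.584]
ft_force: [0.2, 1.3, -1.8]
opening: 0.52
grip_force: 30.0
```

Emit:
arm_command(
  targets=[
    [-1, 0, 0, 0, 0.3],
    [-1, 0, 0, 0, 0.3],
  ],
)

```text
t: 6.6
eef_pos: [536.9, -235.1, 105.2]
tcp_rot: [3.142, 0.0, 1.584]
ft_force: [0.9, -0.0, -1.8]
opening: 0.523
grip_force: 30.0
```

Emit:
arm_command(
  targets=[
    [-1, 0, 0, 0, 0.3],
    [-1, 0, 0, 0, 0.3],
  ],
)

```text
t: 6.8
eef_pos: [536.9, -236.1, 105.1]
tcp_rot: [3.142, 0.0, 1.584]
ft_force: [0.8, -0.3, -1.9]
opening: 0.523
grip_force: 30.0
```

Emit:
arm_command(
  targets=[
    [-1, 0, 0, 0, 0.3],
    [-1, 0, 0, 0, 0.3],
  ],
)

```text
t: 7.0
eef_pos: [536.9, -237.1, 105.1]
tcp_rot: [3.142, 0.0, 1.584]
ft_force: [-0.3, 0.3, -3.2]
opening: 0.523
grip_force: 30.0
```

Emit:
arm_command(
  targets=[
    [-1, 0, 0, 0, 0.3],
    [-1, 0, 0, 0, 0.3],
  ],
)

```text
t: 7.2
eef_pos: [537.0, -238.1, 105.1]
tcp_rot: [3.142, 0.0, 1.584]
ft_force: [-0.1, -0.0, -1.9]
opening: 0.524
grip_force: 30.0
```

Emit:
arm_command(
  targets=[
    [-1, 0, 0, 0, 0.3],
    [-2, 0, 0, 0, 0.3],
    [-2, 0, 0, 0, 0.3],
  ],
)

```text
t: 7.5
eef_pos: [537.0, -240.2, 105.1]
tcp_rot: [3.142, 0.0, 1.584]
ft_force: [0.1, 0.1, -2.8]
opening: 0.525
grip_force: 30.0
```

Emit:
arm_command(
  targets=[
    [-1, 0, 0, 0, 0.3],
    [-2, 0, 0, 0, 0.3],
    [-2, 0, 0, 0, 0.3],
  ],
)

```text
t: 7.8
eef_pos: [537.0, -242.2, 105.1]
tcp_rot: [3.142, 0.0, 1.584]
ft_force: [0.0, 0.3, -1.4]
opening: 0.525
grip_force: 30.0
```

Emit:
arm_command(
  targets=[
    [-1, 0, 0, 0, 0.3],
    [-1, 0, 0, 0, 0.3],
  ],
)

```text
t: 8.0
eef_pos: [537.0, -243.1, 105.2]
tcp_rot: [3.142, 0.0, 1.584]
ft_force: [-0.1, 0.3, -2.5]
opening: 0.525
grip_force: 30.0
```

Emit:
arm_command(
  targets=[
    [-0.7, 0, 0, 0, 0.3],
    [-0.7, 0, 0, 0, 0.3],
  ],
)

```text
t: 8.2
eef_pos: [537.0, -243.8, 105.1]
tcp_rot: [3.142, 0.0, 1.584]
ft_force: [1.4, -0.3, -2.5]
opening: 0.525
grip_force: 30.0
```

Emit:
arm_command(
  targets=[
    [-0.7, 0, 0, 0, 0.3],
    [-0.7, 0, 0, 0, 0.3],
  ],
)

```text
t: 8.4
eef_pos: [536.9, -244.0, 105.1]
tcp_rot: [-3.141, -0.001, 1.584]
ft_force: [0.3, 4.2, -1.1]
opening: 0.526
grip_force: 30.0
```

Contact with the face came at y=-244.0, as computed, with nothing felt at crown depth, so the head is through the hole. I'll ease off slightly and slide down.

Emit:
arm_command(
  targets=[
    [0.5, 0, 2, 0, 0.3],
    [0.5, 0, 4, 0, 0.3],
    [0.5, 0, 4, 0, 0.3],
  ],
)

```text
t: 8.7
eef_pos: [536.9, -243.9, 100.8]
tcp_rot: [-3.141, -0.0, 1.584]
ft_force: [-0.4, 0.7, -2.0]
opening: 0.524
grip_force: 30.0
```

Emit:
arm_command(
  targets=[
    [0, 0, 1, 0, 0.3],
    [0, 0, 2, 0, 0.3],
    [0, 0, 2, 0, 0.3],
  ],
)

```text
t: 9.0
eef_pos: [537.0, -243.9, 99.0]
tcp_rot: [-3.141, 0.0, 1.584]
ft_force: [-0.6, 1.4, -2.8]
opening: 0.527
grip_force: 30.0
```

Emit:
arm_command(
  targets=[
    [0, 0, 1, 0, 0.3],
    [0, 0, 2, 0, 0.3],
    [0, 0, 2, 0, 0.3],
  ],
)

```text
t: 9.3
eef_pos: [536.9, -244.0, 97.0]
tcp_rot: [-3.141, 0.0, 1.584]
ft_force: [-0.5, 1.0, -2.4]
opening: 0.526
grip_force: 30.0
```

Emit:
arm_command(
  targets=[
    [0, 0, 1, 0, 0.3],
    [0, 0, 2, 0, 0.3],
    [0, 0, 2, 0, 0.3],
  ],
)

```text
t: 9.6
eef_pos: [536.7, -243.9, 94.9]
tcp_rot: [-3.141, -0.0, 1.584]
ft_force: [-2.5, -0.0, -2.5]
opening: 0.523
grip_force: 30.0
```

Emit:
arm_command(
  targets=[
    [0, 0, 1, 0, 0.3],
    [0, 0, 2, 0, 0.3],
    [0, 0, 2, 0, 0.3],
  ],
)

```text
t: 9.9
eef_pos: [536.8, -243.9, 92.9]
tcp_rot: [-3.141, -0.0, 1.584]
ft_force: [-3.7, -0.1, -2.7]
opening: 0.522
grip_force: 30.0
```

Emit:
arm_command(
  targets=[
    [0, 0, 1, 0, 0.3],
    [0, 0, 2, 0, 0.3],
    [0, 0, 2, 0, 0.3],
  ],
)

```text
t: 10.2
eef_pos: [536.9, -243.8, 90.9]
tcp_rot: [-3.141, -0.0, 1.584]
ft_force: [-3.7, -0.3, -2.8]
opening: 0.526
grip_force: 30.0
```

The slot wall pushes toward -x with 3.7 N, which confirms the shank is in the slot. Easing 0.6 mm that way.

Emit:
arm_command(
  targets=[
    [0, -0.6, 0, 0, 0.3],
    [0, -0.6, 1, 0, 0.3],
    [0, -0.6, 1, 0, 0.3],
  ],
)

```text
t: 10.5
eef_pos: [536.6, -243.9, 90.1]
tcp_rot: [3.141, 0.0, 1.584]
ft_force: [-0.9, 0.7, -2.5]
opening: 0.523
grip_force: 30.0
```

Emit:
arm_command(
  targets=[
    [0, 0, 1, 0, 0.3],
    [0, 0, 2, 0, 0.3],
    [0, 0, 2, 0, 0.3],
  ],
)

```text
t: 10.8
eef_pos: [536.5, -243.9, 88.0]
tcp_rot: [3.141, 0.0, 1.584]
ft_force: [-0.4, -0.2, -1.7]
opening: 0.523
grip_force: 30.0
```

Emit:
arm_command(
  targets=[
    [0, 0, 1, 0, 0.3],
    [0, 0, 1, 0, 0.3],
  ],
)

```text
t: 11.0
eef_pos: [536.5, -243.9, 87.0]
tcp_rot: [3.142, 0.0, 1.584]
ft_force: [-0.0, 0.3, -2.2]
opening: 0.524
grip_force: 30.0
```

Emit:
arm_command(
  targets=[
    [0, 0, 1, 0, 0.3],
    [0, 0, 1, 0, 0.3],
  ],
)

```text
t: 11.2
eef_pos: [536.5, -243.9, 86.1]
tcp_rot: [3.141, 0.0, 1.584]
ft_force: [0.9, 0.0, -1.2]
opening: 0.526
grip_force: 30.0
```

Emit:
arm_command(
  targets=[
    [0, 0, 1, 0, 0.3],
    [0, 0, 1, 0, 0.3],
  ],
)

```text
t: 11.4
eef_pos: [536.5, -244.0, 85.1]
tcp_rot: [3.141, 0.0, 1.584]
ft_force: [0.5, 0.2, -1.5]
opening: 0.522
grip_force: 30.0
```

Emit:
arm_command(
  targets=[
    [0, 0, 1, 0, 0.3],
    [0, 0, 1, 0, 0.3],
  ],
)

```text
t: 11.6
eef_pos: [536.5, -244.0, 84.1]
tcp_rot: [3.141, 0.0, 1.584]
ft_force: [1.1, 0.8, -0.9]
opening: 0.528
grip_force: 30.0
```

Emit:
arm_command(
  targets=[
    [0, 0, 1, 0, 0.3],
    [0, 0, 1, 0, 0.3],
  ],
)

```text
t: 11.8
eef_pos: [536.5, -244.0, 83.0]
tcp_rot: [3.141, 0.0, 1.584]
ft_force: [1.8, 0.6, -2.3]
opening: 0.521
grip_force: 30.0
```

Emit:
arm_command(
  targets=[
    [0, 0, 0.8, 0, 0.3],
    [0, 0, 0.8, 0, 0.3],
  ],
)

```text
t: 12.0
eef_pos: [536.5, -244.0, 82.2]
tcp_rot: [3.141, 0.0, 1.584]
ft_force: [2.1, -0.0, -2.1]
opening: 0.524
grip_force: 30.0
```

Emit:
arm_command(
  targets=[
    [0, 0, 0.8, 0, 0.3],
    [0, 0, 0.8, 0, 0.3],
  ],
)

```text
t: 12.2
eef_pos: [536.4, -243.9, 81.4]
tcp_rot: [-3.142, 0.0, 1.584]
ft_force: [3.4, -0.0, -2.6]
opening: 0.525
grip_force: 30.0
```

Emit:
arm_command(
  targets=[
    [0, 0, 0.8, 0, 0.3],
    [0, 0, 0.8, 0, 0.3],
  ],
)

```text
t: 12.4
eef_pos: [536.4, -243.9, 80.6]
tcp_rot: [-3.142, 0.0, 1.584]
ft_force: [3.4, 0.2, -3.0]
opening: 0.527
grip_force: 30.0
```

Emit:
arm_command(
  targets=[
    [0, 0.3, 0.6, 0, 0.3],
    [0, 0.3, 0.6, 0, 0.3],
  ],
)

```text
t: 12.6
eef_pos: [536.6, -243.9, 80.1]
tcp_rot: [-3.141, 0.0, 1.584]
ft_force: [1.0, -0.1, -1.3]
opening: 0.529
grip_force: 30.0
```

Emit:
arm_command(
  targets=[
    [0, 0, 0.8, 0, 0.3],
    [0, 0, 0.8, 0, 0.3],
  ],
)

```text
t: 12.8
eef_pos: [536.7, -244.0, 79.8]
tcp_rot: [3.141, 0.0, 1.584]
ft_force: [-1.2, 1.9, 5.0]
opening: 0.523
grip_force: 30.0
```

Emit:
arm_command(
  targets=[
    [0, 0, 0.8, 0, 0.3],
    [0, 0, 0.8, 0, 0.3],
  ],
)

```text
t: 13.0
eef_pos: [536.8, -243.9, 79.5]
tcp_rot: [3.141, 0.001, 1.584]
ft_force: [-3.0, 2.2, 11.6]
opening: 0.528
grip_force: 30.0
```

Firm stop at TCP z≈79.6: 14 N net, more than the catch needs. That's a 25.5 mm drop, consistent with home for a screw at z≈162. Relaxing the push, with a slight upward tug to feel for the catch.

Emit:
arm_command(
  targets=[
    [0, -0.1, -0.8, 0, 0.3],
    [0, -0.1, -1.1, 0, 0.3],
    [0, -0.1, -1.1, 0, 0.3],
  ],
)

```text
t: 13.3
eef_pos: [536.7, -244.0, 79.8]
tcp_rot: [3.141, 0.0, 1.584]
ft_force: [-0.5, 1.6, 4.6]
opening: 0.524
grip_force: 30.0
```

Emit:
arm_command(
  targets=[
    [0, 0, -0.3, 0, 0.3],
    [0, 0, -0.3, 0, 0.3],
  ],
)

```text
t: 13.5
eef_pos: [536.6, -243.9, 79.9]
tcp_rot: [-3.142, 0.0, 1.584]
ft_force: [0.1, 0.7, 2.3]
opening: 0.527
grip_force: 30.0
```

Emit:
arm_command(
  targets=[
    [0, 0, -0.4, 0, 0.3],
    [0, 0, -0.4, 0, 0.3],
  ],
)

```text
t: 13.7
eef_pos: [536.5, -244.0, 80.1]
tcp_rot: [-3.141, -0.0, 1.584]
ft_force: [0.1, -0.5, 0.1]
opening: 0.524
grip_force: 30.0
```

Emit:
arm_command(
  targets=[
    [0, 0, -0.4, 0, 0.3],
    [0, 0, -0.4, 0, 0.3],
  ],
)

```text
t: 13.9
eef_pos: [536.5, -243.8, 80.5]
tcp_rot: [-3.141, -0.0, 1.584]
ft_force: [1.7, -1.1, -3.2]
opening: 0.523
grip_force: 30.0
```

Emit:
arm_command(
  targets=[
    [0, 0.1, 1, 0, 0.3],
    [0, 0.1, 2, 0, 0.3],
    [0, 0.1, 2, 0, 0.3],
  ],
)

```text
t: 14.2
eef_pos: [536.8, -243.9, 79.5]
tcp_rot: [3.141, 0.001, 1.584]
ft_force: [-2.4, 1.8, 8.2]
opening: 0.525
grip_force: 30.0
```

Emit:
arm_command(
  targets=[
    [0, 0, 0.6, 0, 0.3],
    [0, 0, 0.6, 0, 0.3],
  ],
)

```text
t: 14.4
eef_pos: [536.8, -243.9, 79.4]
tcp_rot: [3.141, 0.001, 1.584]
ft_force: [-4.1, 3.3, 13.3]
opening: 0.526
grip_force: 30.0
```

Emit:
arm_command(
  targets=[
    [0, 0, 0.3, 0, 0.3],
    [0, 0, 0.3, 0, 0.3],
  ],
)

```text
t: 14.6
eef_pos: [536.8, -243.9, 79.3]
tcp_rot: [3.141, 0.001, 1.584]
ft_force: [-4.1, 2.3, 15.0]
opening: 0.523
grip_force: 30.0
```

Firm stop again at 15 N with no further travel, so it's home. Relaxing and opening.

Emit:
arm_command(
  targets=[
    [0, -0.1, -1.2, 0, 0.3],
    [0, -0.1, -2, 0, 0.3],
    [0, -0.1, -2, 0, 0.3],
  ],
)

```text
t: 14.9
eef_pos: [536.6, -243.9, 79.9]
tcp_rot: [3.141, 0.0, 1.584]
ft_force: [-1.0, 1.0, 2.9]
opening: 0.526
grip_force: 30.0
```

Emit:
arm_command(
  targets=[
    [0, 0, 0, 0, 0.6],
    [0, 0, 0, 0, 0.9],
    [0, 0, 0, 0, 0.9],
    [0, 0, 0, 0, 0.9],
    [0, 0, 0, 0, 0.9],
  ],
)

```text
t: 15.4
eef_pos: [536.6, -243.9, 79.8]
tcp_rot: [-3.142, 0.0, 1.584]
ft_force: [-0.4, -0.3, 0.2]
opening: 0.872
grip_force: 0.0
```

Emit:
arm_command(
  targets=[
    [0, 0, -20, 0, 0.9],
    [0, 0, -50, 0, 0.9],
    [0, 0, -100, 0, 0.9],
    [0, 0, -130, 0, 0.9],
    [0, 0, -130, 0, 0.9],
  ],
)

```text
t: 15.9
eef_pos: [537.9, -244.6, 214.2]
tcp_rot: [3.135, 0.004, 1.584]
ft_force: [-0.4, 0.8, -0.0]
opening: 0.899
grip_force: 0.0
```

```bash
python3 g.py 596.5 180.5 215 90
```

```text
shift [424.3  64.2  -2. ] roll 0.76
t 15.9 pos [ 537.9 -244.6  214.2] rpy [179.65   0.22  90.76] F [-0.4  0.8 -0. ] op 0.899
```

Emit:
arm_command(
  targets=[
    [50, 8, 0, 0, 0.9],
    [100, 15, 0, 0, 0.9],
    [150, 23, 0, 0, 0.9],
    [200, 30, 0, 0.8, 0.9],
    [250, 38, 0, 0.8, 0.9],
  ],
)

```text
t: 16.4
eef_pos: [570.5, 5.7, 209.0]
tcp_rot: [-3.141, -0.0, 1.569]
ft_force: [1.8, 0.2, 0.3]
opening: 0.899
grip_force: 0.0
```

```bash
python3 g.py 596.5 180.5 205 90; python3 - <<'E'
from h import *
s=cam("scene"); t=cam("top")
S=s[0][100:230,190:370]; T=t[0][150:280,390:570]
save(np.vstack([cv2.resize(q,None,fx=2.3*1.0,fy=2.3,interpolation=cv2.INTER_CUBIC) for q in (S,T)]),"hung.png")
C=lambda a,o:(a-np.array(o))*2.3
h=np.array([536.6,-244,52.5])
for n,d in(("rim-",(-25,25,62)),("rim+",(25,25,62)),("bot",(-25,25,0)),("platetop-",(-30,-56,124)),("platetop+",(30,-56,124))):
    print(n,C(proj(s,h+d),(190,100)).round(0),(C(proj(t,h+d),(390,150))+[0,299]).round(0))
E
```

```text
shift [174.8  25.8   3.9] roll -0.08
t 16.4 pos [570.5   5.7 209. ] rpy [-179.94   -0.     89.92] F [1.8 0.2 0.3] op 0.899
rim- [149. 129.] [122. 488.]
rim+ [123. 150.] [122. 433.]
bot [154. 174.] [101. 488.]
platetop- [88. 62.] [245. 498.]
platetop+ [53. 85.] [244. 425.]
```

View pics/hung.png

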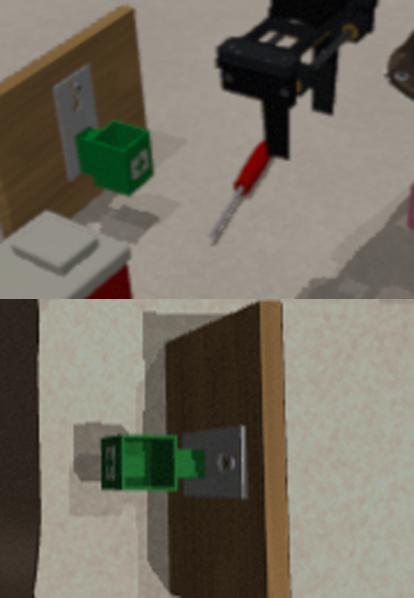

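The holder hangs on the panel: in the scene half the plate is at (75,110) and the cup at (117,155); in the top half the screw is at (227,463). I'll zoom in to confirm the screw sits at the slot end.

```bash
python3 - <<'E'
from h import *
s=cam("scene"); t=cam("top"); h=np.array([536.6,-244,52.5])
out=[]
for c,o in((s,(208,122)),(t,(465,205))):
    out.append(cv2.resize(c[0][o[1]:o[1]+36,o[0]:o[0]+40],None,fx=9,fy=9,interpolation=cv2.INTER_CUBIC))
    for n,d in(("hole",(0,-54,86)),("slotend",(0,-54,109.5)),("head if home",(0,-49,109.5)),("head if 7 short",(0,-49,102.5)),("top",(0,-54,124))):
        print(n,((proj(c,h+d)-o+.5)*9-.5).round(0))
save(np.hstack(out),"zoom.png")
E
```

```text
hole [143. 212.]
slotend [131. 141.]
head if home [145. 145.]
head if 7 short [149. 166.]
top [124.  96.]
hole [197. 148.]
slotend [245. 145.]
head if home [222. 144.]
head if 7 short [208. 145.]
top [277. 143.]
```

View pics/zoom.png

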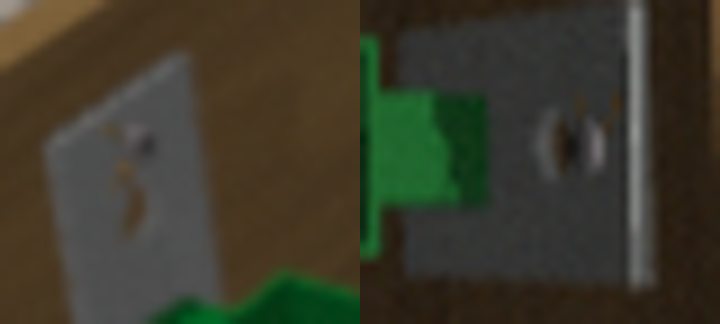

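Scene half: the screw head is at crop (143,140), against a predicted home position of (145,145), above the empty round hole at (130,215). In the top half it is at about (230,150), against a home prediction of (222,144). The holder is home. Now the bottle.

```bash
python3 - <<'E'
from h import *
t=cam("top"); s=cam("scene")
for n,c,(x0,y0,x1,y1) in(("top",t,(235,172,275,205)),("scene",s,(370,215,402,245))):
    h=cv2.cvtColor(c[0],cv2.COLOR_RGB2HSV)[y0:y1,x0:x1]
    m=cv2.inRange(h,(45,90,20),(80,255,255)); k=max(cv2.findContours(m,0,1)[0],key=cv2.contourArea)
    x,y,w,hh=cv2.boundingRect(k); M=cv2.moments(m,True); ce=(M["m10"]/M["m00"]+x0,M["m01"]/M["m00"]+y0)
    print(n,(x+x0,y+y0,w,hh),np.round(ce,1))
    pred=[]
    for z in (116,95): print(z,onz(c,*ce,z).round(1))
    # silhouette of a cap at the guessed place
    P=np.array([proj(c,(596.5+13.5*np.cos(a),180+13.5*np.sin(a),z)) for a in np.linspace(0,6.28,40) for z in(74,116)])
    print("pred bbox",P.min(0).round(1),P.max(0).round(1))
E
python3 g.py 596.5 180 150 90.8
```

```text
top (246, 180, 15, 14) [254.3 187.4]
116 [593.8 173.9 116. ]
95 [596.2 178.   95. ]
pred bbox [245.  179.6] [261.3 194.4]
scene (381, 220, 13, 21) [386.9 230.1]
116 [622.7 186.9 116. ]
95 [599.7 180.9  95. ]
pred bbox [379.7 217.5] [394.6 240.6]
shift [177.1  25.6  59.2] roll -0.88
t 16.7 pos [570.7   2.9 209.3] rpy [-1.7995e+02  1.0000e-02  8.9920e+01] F [ 0.4 -0.7  0.1] op 0.901
```

Emit:
arm_command(
  targets=[
    [45, 7, 0, 0, 0.9],
    [90, 13, 10, 0, 0.9],
    [135, 20, 20, 0, 0.9],
    [177, 26, 40, -0.9, 0.9],
    [177, 26, 59, -0.9, 0.9],
  ],
)

```text
t: 17.2
eef_pos: [597.6, 183.2, 149.8]
tcp_rot: [3.141, -0.001, 1.588]
ft_force: [0.5, -1.0, -0.2]
opening: 0.9
grip_force: 0.0
```

Emit:
arm_command(
  targets=[
    [0, 0, 0, 0, 0.7],
    [0, 0, 0, 0, 0.7],
  ],
)

```text
t: 17.4
eef_pos: [597.3, 179.2, 150.9]
tcp_rot: [-3.141, 0.0, 1.584]
ft_force: [0.1, -0.1, 0.2]
opening: 0.787
grip_force: 0.0
```

```bash
python3 g.py 596.5 180 76 90.8
```

```text
shift [ 0.9 -0.8 74.9] roll -0.05
t 17.4 pos [597.3 179.2 150.9] rpy [-1.7997e+02  2.0000e-02  9.0750e+01] F [ 0.1 -0.1  0.2] op 0.787
```

Emit:
arm_command(
  targets=[
    [0.5, -0.8, 30, 0, 0.7],
    [0.5, -0.8, 55, 0, 0.7],
    [0.5, -0.8, 70, 0, 0.7],
    [0.5, -0.8, 75, 0, 0.6],
    [0.5, -0.8, 75, 0, 0.5],
  ],
)

```text
t: 17.9
eef_pos: [596.6, 180.6, 76.2]
tcp_rot: [3.141, 0.0, 1.585]
ft_force: [0.3, -0.6, 0.0]
opening: 0.586
grip_force: 0.0
```

Emit:
arm_command(
  targets=[
    [0, 0, 0, 0, 0.1],
    [0, 0, 0, 0, 0.1],
    [0, 0, 0, 0, 0.1],
    [0, 0, 0, 0, 0.1],
    [0, 0, 0, 0, 0.1],
  ],
)

```text
t: 18.4
eef_pos: [596.4, 181.3, 76.3]
tcp_rot: [3.141, -0.0, 1.586]
ft_force: [0.1, 0.2, 4.3]
opening: 0.276
grip_force: 30.0
```

Emit:
arm_command(
  targets=[
    [0, 0, 0, 0, 0.1],
    [0, 0, 0, 0, 0.1],
    [0, 0, 0, 0, 0.1],
  ],
)

```text
t: 18.7
eef_pos: [596.5, 181.3, 76.3]
tcp_rot: [3.141, -0.0, 1.586]
ft_force: [-0.5, -0.6, 5.5]
opening: 0.278
grip_force: 30.0
```

Emit:
arm_command(
  targets=[
    [0, 0, -20, 0, 0.1],
    [0, 0, -60, 0, 0.1],
    [0, 0, -100, 0, 0.1],
    [0, 0, -130, 0, 0.1],
    [0, 0, -130, 0, 0.1],
  ],
)

```text
t: 19.2
eef_pos: [597.5, 181.5, 209.8]
tcp_rot: [3.135, -0.001, 1.586]
ft_force: [0.7, -0.2, -1.1]
opening: 0.274
grip_force: 29.9
```

```bash
python3 g.py 536.6 -170 206 90.8
```

```text
shift [-350.6  -66.2    3. ] roll 0.06
t 19.2 pos [597.5 181.5 209.8] rpy [ 1.7964e+02 -6.0000e-02  9.0860e+01] F [ 0.7 -0.2 -1.1] op 0.274
```

Emit:
arm_command(
  targets=[
    [-40, -8, 0, 0, 0.1],
    [-80, -15, 0, 0, 0.1],
    [-120, -23, 0, 0, 0.1],
    [-160, -30, 0, 0, 0.1],
    [-200, -38, 0, 0, 0.1],
  ],
)

```text
t: 19.7
eef_pos: [560.3, -20.8, 204.6]
tcp_rot: [-3.14, -0.0, 1.586]
ft_force: [0.4, 0.1, -0.9]
opening: 0.281
grip_force: 29.9
```

Emit:
arm_command(
  targets=[
    [-40, -8, 0, 0, 0.1],
    [-80, -15, 0, 0, 0.1],
    [-120, -23, 0, 0, 0.1],
    [-150, -28, 0, 0, 0.1],
    [-150, -28, 0, 0, 0.1],
  ],
)

```text
t: 20.2
eef_pos: [534.5, -172.7, 204.5]
tcp_rot: [-3.14, -0.0, 1.582]
ft_force: [-0.1, 0.9, -0.9]
opening: 0.282
grip_force: 29.9
```

```bash
python3 g.py 536.6 -243.5 206 90.8; python3 - <<'E'
from h import *
t=cam("top"); s=cam("scene"); p=env.state()["eef_pos"]; print(p)
# bottle band/body silhouette: green band on the body in scene, predicted from an axis at the tcp
h=cv2.cvtColor(s[0],cv2.COLOR_RGB2HSV); q=proj(s,p-[0,0,36]).astype(int)
a=np.array([40,40]); 
save(np.hstack([cv2.resize(c[0][r[1]-30:r[1]+30,r[0]-40:r[0]+40],None,fx=5,fy=5,interpolation=cv2.INTER_CUBIC) for c,r in((s,q),(t,proj(t,p-[0,0,50]).astype(int)))]),"b.png")
for n,c,r in(("s",s,q),("t",t,proj(t,p-[0,0,50]).astype(int))):
    for z in(-76,-10):
        P=np.array([proj(c,p+[19*np.cos(k),19*np.sin(k),z]) for k in np.linspace(0,6.28,60)])
        f=lambda v:((v-(r-[40,30])+.5)*5-.5).round(0)
        print(n,z,f(P.min(0)),f(P.max(0)))
E
```

```text
shift [-70.8   1.3  -1.5] roll -0.14
t 20.2 pos [ 534.5 -172.7  204.5] rpy [-1.7991e+02 -1.0000e-02  9.0660e+01] F [-0.1  0.9 -0.9] op 0.282
[ 534.92640774 -169.82383595  204.74581329]
s -76 [174. 204.] [250. 245.]
s -10 [162.  89.] [242. 128.]
t -76 [139. 111.] [233. 204.]
t -10 [181. 101.] [285. 204.]
```

View pics/b.png

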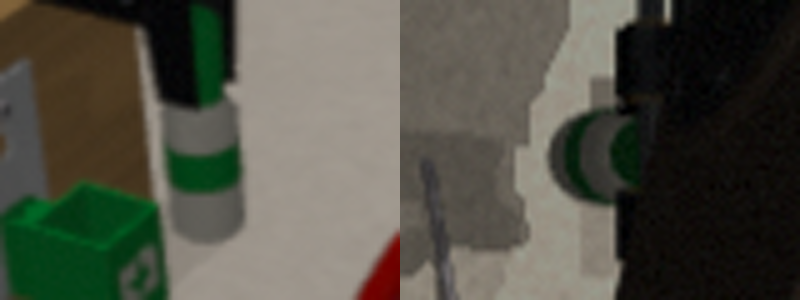

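Scene half: the held bottle is upright, base at (170–245, 243). In the top half its left edge is at 148. It lies about 1 mm toward the panel from the TCP, so I'll aim the TCP at y=-243.

```bash
python3 g.py 536.6 -243 205 90.8
```

```text
shift [-73.2   0.7  -0.3] roll -0.03
t 20.3 pos [ 534.9 -169.8  204.7] rpy [-1.7991e+02 -5.0000e-02  9.0770e+01] F [-0.2  0.2 -1.6] op 0.279
```

Emit:
arm_command(
  targets=[
    [-25, 0.7, 0, 0, 0.1],
    [-50, 0.7, 0, 0, 0.1],
    [-65, 0.7, 0, 0, 0.1],
    [-73, 0.7, 0, 0, 0.1],
    [-73, 0.7, 0, 0, 0.1],
  ],
)

```text
t: 20.8
eef_pos: [537.3, -242.6, 205.4]
tcp_rot: [-3.141, -0.0, 1.585]
ft_force: [-0.3, -0.3, -0.3]
opening: 0.28
grip_force: 29.9
```

Emit:
arm_command(
  targets=[
    [0, 0, 0, 0, 0.1],
    [0, 0, 0, 0, 0.1],
  ],
)

```text
t: 21.0
eef_pos: [537.3, -241.8, 205.9]
tcp_rot: [-3.142, -0.0, 1.586]
ft_force: [0.0, 0.1, -0.7]
opening: 0.278
grip_force: 29.9
```

```bash
python3 g.py 536.6 -243 180 90.8
```

```text
shift [-1.1 -0.7 25.9] roll 0.1
t 21.0 pos [ 537.3 -241.8  205.9] rpy [-1.80e+02 -1.00e-02  9.09e+01] F [ 0.   0.1 -0.7] op 0.278
```

Emit:
arm_command(
  targets=[
    [-1.1, -0.7, 6, 0, 0.1],
    [-1.1, -0.7, 12, 0, 0.1],
    [-1.1, -0.7, 15, 0, 0.1],
    [-1.1, -0.7, 18, 0, 0.1],
    [-1.1, -0.7, 20, 0, 0.1],
  ],
)

```text
t: 21.5
eef_pos: [536.5, -243.8, 185.4]
tcp_rot: [-3.141, -0.0, 1.586]
ft_force: [-0.5, -0.1, -0.7]
opening: 0.278
grip_force: 29.9
```

Emit:
arm_command(
  targets=[
    [0, 0, 3, 0, 0.1],
    [0, 0, 6, 0, 0.1],
    [0, 0, 9, 0, 0.1],
  ],
)

```text
t: 21.8
eef_pos: [536.6, -243.9, 176.6]
tcp_rot: [3.141, 0.0, 1.586]
ft_force: [0.7, 0.0, -1.8]
opening: 0.281
grip_force: 29.9
```

Emit:
arm_command(
  targets=[
    [0, 0, 5, 0, 0.1],
    [0, 0, 10, 0, 0.1],
    [0, 0, 15, 0, 0.1],
  ],
)

```text
t: 22.1
eef_pos: [536.5, -243.8, 161.3]
tcp_rot: [-3.141, -0.0, 1.586]
ft_force: [-0.4, 0.5, -1.0]
opening: 0.277
grip_force: 29.9
```

Inside the cup with no contact. Lowering to the floor, expected at z≈131.8.

Emit:
arm_command(
  targets=[
    [0.5, 0, 6, 0, 0.1],
    [0.5, 0, 12, 0, 0.1],
    [0.5, 0, 18, 0, 0.1],
    [0.5, 0, 23, 0, 0.1],
    [0.5, 0, 25, 0, 0.1],
  ],
)

```text
t: 22.6
eef_pos: [536.4, -243.3, 136.2]
tcp_rot: [-3.141, -0.0, 1.586]
ft_force: [0.1, 0.5, -1.3]
opening: 0.278
grip_force: 29.9
```

Emit:
arm_command(
  targets=[
    [0, 0, 1, 0, 0.1],
    [0, 0, 2, 0, 0.1],
    [0, 0, 2, 0, 0.1],
  ],
)

```text
t: 22.9
eef_pos: [536.6, -243.4, 134.9]
tcp_rot: [3.141, 0.0, 1.586]
ft_force: [-0.7, 0.7, -2.1]
opening: 0.281
grip_force: 29.9
```

Emit:
arm_command(
  targets=[
    [0, 0, 1, 0, 0.1],
    [0, 0, 1, 0, 0.1],
  ],
)

```text
t: 23.1
eef_pos: [536.5, -243.4, 133.9]
tcp_rot: [3.141, 0.0, 1.586]
ft_force: [0.6, 1.2, -1.7]
opening: 0.277
grip_force: 29.9
```

Emit:
arm_command(
  targets=[
    [0, 0, 1, 0, 0.1],
    [0, 0, 1, 0, 0.1],
  ],
)

```text
t: 23.3
eef_pos: [536.5, -243.3, 132.8]
tcp_rot: [-3.142, 0.0, 1.586]
ft_force: [0.8, -0.3, -2.0]
opening: 0.277
grip_force: 29.9
```

Emit:
arm_command(
  targets=[
    [0, 0, 0.7, 0, 0.1],
    [0, 0, 0.7, 0, 0.1],
  ],
)

```text
t: 23.5
eef_pos: [536.5, -243.3, 132.1]
tcp_rot: [-3.142, 0.0, 1.586]
ft_force: [0.5, 0.3, -1.1]
opening: 0.279
grip_force: 29.9
```

Emit:
arm_command(
  targets=[
    [0, 0, 0.5, 0, 0.1],
    [0, 0, 0.5, 0, 0.1],
  ],
)

```text
t: 23.7
eef_pos: [536.6, -243.4, 131.8]
tcp_rot: [3.141, 0.0, 1.586]
ft_force: [-0.4, 0.1, 0.5]
opening: 0.276
grip_force: 29.9
```

The bottle rests on the floor at the height computed. Releasing and withdrawing.

Emit:
arm_command(
  targets=[
    [0, 0, 0.2, 0, 0.1],
    [0, 0, 0.2, 0, 0.4],
    [0, 0, 0.2, 0, 0.7],
    [0, 0, 0.2, 0, 0.7],
    [0, 0, 0.2, 0, 0.7],
  ],
)

```text
t: 24.2
eef_pos: [536.5, -243.4, 131.3]
tcp_rot: [-3.141, 0.0, 1.586]
ft_force: [0.8, 0.1, -0.1]
opening: 0.559
grip_force: 0.0
```

Emit:
arm_command(
  targets=[
    [0, 0, 0, 0, 0.7],
    [0, 0, -20, 0, 0.7],
    [0, 0, -50, 0, 0.7],
    [0, 0, -95, 0, 0.7],
    [0, 0, -110, 0, 0.7],
  ],
)

```text
t: 24.7
eef_pos: [537.5, -243.8, 245.5]
tcp_rot: [3.137, 0.003, 1.586]
ft_force: [-0.3, -0.8, -0.4]
opening: 0.699
grip_force: 0.0
```

Emit:
arm_command(
  targets=[
    [45, 0, 0, 0, 0.7],
    [90, 0, 0, 0, 0.7],
    [135, 0, 0, 0, 0.7],
    [180, 0, 0, 0, 0.7],
    [180, 0, 0, 0, 0.7],
  ],
)

```text
t: 25.2
eef_pos: [533.3, -59.2, 241.7]
tcp_rot: [3.142, -0.001, 1.59]
ft_force: [-0.5, -0.2, 0.2]
opening: 0.697
grip_force: 0.0
```

```bash
python3 - <<'E'
from h import *
s=cam("scene"); t=cam("top"); o=[(190,90),(395,170)]
save(np.hstack([cv2.resize(c[0][b:b+100,a:a+100],None,fx=4,fy=4,interpolation=cv2.INTER_CUBIC) for c,(a,b) in zip((s,t),o)]),"end.png")
for z in(55.5,171.5): print(z,[((proj(c,(536.6,-244,z))-p)*4).round() for c,p in zip((s,t),o)])
print("head",((proj(s,(536.6,-293,162))-o[0])*4).round())
E
```

```text
55.5 [array([215., 347.]), array([202., 205.])]
171.5 [array([195., 195.]), array([283., 199.])]
head [135. 191.]
```

View pics/end.png

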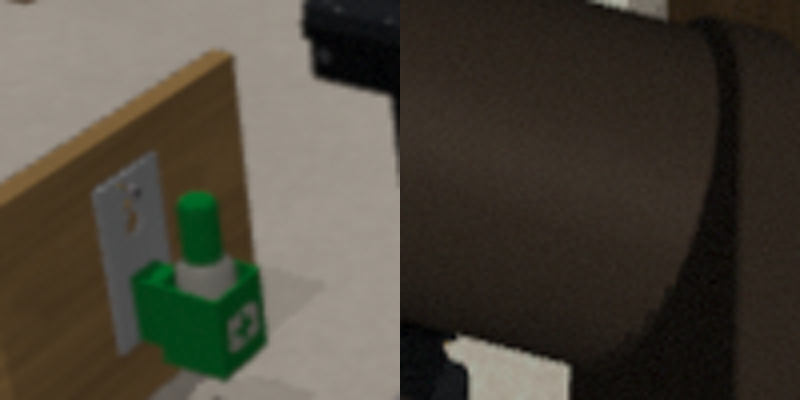

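The bottle stands upright in the cup with its cap top at (197,195), as predicted. The screw head is at (135,190) at the slot's end, and the arm is clear. Handing in.

```bash
python3 -c "
from cell import env
print(env.job_done())"
```

```text
the job is handed in; nothing more can be done
None
```

The eyewash holder is home on the screw against the slot's firm stop, the green-capped bottle stands upright in its cup, nothing else was moved, and the job was handed in at about 25 s; the spring's grip was not felt separately.

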